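Start the packing line from its discharge end

ROBOT

A 6-joint arm with a two-finger parallel gripper is mounted at the origin on the work surface. World frame = base frame: x ahead of the robot, y to its left, z up, the work surface at z = 0. Lengths are in m, angles in rad, forces in N, time in s.
With the tool pointing down it reaches from about 0.35 to 0.875 m from the base axis. Payload 15.5 kg.
Tool frame: the origin (TCP) lies on the centre line of the jaws, within the pads' length; the fingertips stand 22 mm ahead of it and the grasp point (between the pads) lies 3 mm ahead of it; z points along the fingers, y is the line along which they close (so a half turn about z gives the same grasp; the last joint's range is limited). The gripper opens to 85 mm and grips with 20 to 120 N. Pads are 22 mm wide; open, the fingers measure 114 mm over their backs; the gripper's body (76 mm by 85 mm) begins 54 mm behind the grasp point. The pads swing forward as they close: fully open they stand 13 mm farther back than shut.
Start: joints at [-1.278, 0.494, 1.345, -0, 1.302, -0.096], TCP at [0.237, -0.578, 0.253] pointing down, gripper open.
Joint ranges: [-2.91, 2.91], [-0.82, 2.16], [0.22, 2.67], [-1.22, 4.37], [0.12, 2.79], [-3.08, 3.08]. Speed limits (rad/s): [1.89, 1.89, 2.57, 3.01, 3.01, 3.01].

INTERFACE

Orientations are given as a 3x3 rotation matrix whose columns are the frame's x, y, z axes.
In Python, from rig import r, cams, job_done gives the robot as it stands.
- The arm moves only by the shell command python3 -m creep 'ROWS' [OPENING] [FORCE]. ROWS is JSON, a list of rows, each a list of 6 numbers: the shift along the tool's x, y, z each as a share of 0.03 m, from -1 to 1, then the turn, a rotation vector about the tool's x, y, z each as a share of 6 degrees, from -1 to 1. In form: [[dx, dy, dz, ax, ay, az], ...]. A call has exactly 8 rows; each row shifts and turns the commanded pose from where the row before left it, along the tool's axes as they then stand; what a row does not reach is not made up. A row lasts 1/8 s, in which the tool goes at most 62.5 mm and 10.7 degrees, less where a joint would pass 70% of its speed; a pose out of reach is approached as far as the arm can. A call with a number of a shift or a turn outside -1 to 1 is refused whole. A call with a gripper value outside its range is refused whole. OPENING is the opening, from 0 (shut) to 1 (fully open), set as the call begins (- or left out, the last holds). The fingers move at their own pace and stop on an object; FORCE is the grip in N (left out, the last holds). Time passes only in rows, so rows that do not move let the fingers close, or fill a call up. It gives the time, the measured TCP pose, the force, the opening and the grip force at its end, in the units of the state.
- r.read_state(): the state, without advancing time (a new reading comes with each control period).
- cams.snapshot(name): name is "scene" or "top"; returns the picture (480x640x3 uint8, red, green, blue); there is no depth.
- cams.calibration(name): a dict with "fx", "fy", "cx", "cy" (pixels), "pose" (4x4, takes a point from camera to world coordinates). Camera axes: x right, y down, z forward; pixel columns grow to the right and rows downward; lengths in m; the calibration is good to about 2 mm. A picture is of the moment at which its call begins. calibration takes no time and is no camera call.
- job_done(): hands the job in; it is judged then, once.
The state is a dict: "time": time; "q": joint angles; "qd": joint speeds; "effort": joint torques, N m; "tool_pos": TCP position; "orientation": TCP orientation; "contact_force": force on the tool from outside, world axes, zero at the start; "moment": the same for the moment, N m; "width": finger opening in m; "finger_force": force on a finger pad.
Only numpy, scipy, OpenCV 4.12 (cv2) and the standard library are available. Lean on these libraries where they do the work, as an engineer would, in place of code of your own. Each camera call takes 0.05 s, during which the arm holds its last target. There are 200 camera calls.

TASK

Start the packing line from its discharge end, so that cartons never pile up: at the console on the bench, press in the white outfeed-belt button first, then the blue carton-sealer button, then the green infeed-belt button. Press each one lightly with a fingertip, all the way in so that it stays in. Leave the red emergency stop untouched and do not pick up or shift anything on the bench or on the console.

Things in the scene. Friction and masses are not known exactly. Their poses are not given: they have to be found in the camera images.
- console: Grey operator console bolted to the bench, 230 deep (x), 320 wide (y). Origin: centre of its underside; x away from the operator. Front edge 45 high, then a panel sloping up 15 deg over 130 of depth to a flat rear ledge 80 high. Button row at x = -50, where the panel is 62 high: buttons at y = -30, 35, 100 (which colour is where varies), emergency stop at y = -115.
- outfeed_unit: The white button's whole unit (outfeed belt), fixed on the panel: square black plate 52 x 48, round dark steel bezel 39 across and 3 high, with the white cap in it. Origin: on the panel surface under the middle of the cap; z is vertical (not the panel's normal).
- outfeed_top (a point): Centre of the top face of the white cap (the outfeed belt's on-button, 30 across, flat). It moves with the cap. z is the cap's axis, pointing out of the panel, up and 15 degrees back towards the operator; x runs up the slope. Out, it is 15.5 above the panel; fully in, 7.
- outfeed_cap (a joint): How far the white cap is pushed in along its axis, in m: 0 out, 0.0085 at its firm stop. A latching button: it starts to slide at 3.2 N, pressing gets slowly stiffer (6.2 N at the stop), and it stays where it is left. Counts as in from 0.0045.
- sealer_unit: The blue button's whole unit (carton sealer), fixed on the panel: square black plate 52 x 48, round dark steel bezel 39 across and 3 high, with the blue cap in it. Origin: on the panel surface under the middle of the cap; z is vertical (not the panel's normal).
- sealer_top (a point): Centre of the top face of the blue cap (the carton sealer's on-button, 30 across, flat). It moves with the cap. z is the cap's axis, pointing out of the panel, up and 15 degrees back towards the operator; x runs up the slope. Out, it is 15.5 above the panel; fully in, 7.
- sealer_cap (a joint): How far the blue cap is pushed in along its axis, in m: 0 out, 0.0085 at its firm stop. A latching button: it starts to slide at 3.2 N, pressing gets slowly stiffer (6.2 N at the stop), and it stays where it is left. Counts as in from 0.0045.
- infeed_unit: The green button's whole unit (infeed belt), fixed on the panel: square black plate 52 x 48, round dark steel bezel 39 across and 3 high, with the green cap in it. Origin: on the panel surface under the middle of the cap; z is vertical (not the panel's normal).
- infeed_top (a point): Centre of the top face of the green cap (the infeed belt's on-button, 30 across, flat). It moves with the cap. z is the cap's axis, pointing out of the panel, up and 15 degrees back towards the operator; x runs up the slope. Out, it is 15.5 above the panel; fully in, 7.
- infeed_cap (a joint): How far the green cap is pushed in along its axis, in m: 0 out, 0.0085 at its firm stop. A latching button: it starts to slide at 3.2 N, pressing gets slowly stiffer (6.2 N at the stop), and it stays where it is left. Counts as in from 0.0045.
- estop: Emergency stop in the same row: red mushroom head 40 across on a yellow collar, its top 31 above the panel. Origin: on the panel surface under its middle; z is its axis, out of the panel. Not to be touched.
- tape_roll: Loose brown tape roll lying flat on the console's rear ledge, 90 across, 25 high, 80 g. Origin: centre of its underside. Bystander.
- gift_box: Loose cream gift box with a dark red band, 110 x 160 x 80 high, 400 g, on the bench to the left (+y) of the console. Origin: centre of its underside. Bystander.
- tape_dispenser: Loose black desk tape dispenser with its roll, 150 x 62 x 96 high, 700 g, on the bench to the right (-y) of the console. Origin: centre of its underside. Bystander.

How it is judged:
On the way, in this order (a step that is already met when the one before it is completed fails the run):
1. The white outfeed button is in while the blue and green ones are still out (value of joint outfeed_cap above 0.0045 m and value of joint each of sealer_cap, infeed_cap below 0.0015 m), for 0.2 s.
2. The blue sealer button is in too while the green one is still out (value of joint each of outfeed_cap, sealer_cap above 0.0045 m and value of joint infeed_cap below 0.0015 m), for 0.2 s.
3. The green infeed button is in as well (value of joint each of outfeed_cap, sealer_cap, infeed_cap above 0.0045 m), for 0.2 s.
At the end, for the whole second after the job is handed in: All three caps are at least 4.5 mm in (of 8.5 mm), and the tape roll, gift box and tape dispenser are within 12 mm of where they stood (all of step 3 and distance of each of tape_roll, gift_box, tape_dispenser from where it was at the start of the episode below 0.012 m); the robot touches nothing.
It fails at once if A button is pressed hard (over 30 N) (contact force between any of outfeed_unit, sealer_unit, infeed_unit and anything else above 30 N).
It fails at once if The emergency stop is touched (over 1 N) (contact force between estop and anything else above 1 N).
It fails at once if The tape roll, gift box or tape dispenser is shifted or lifted by more than 12 mm (distance of any of tape_roll, gift_box, tape_dispenser from where it was at the start of the episode above 0.012 m).
It also fails if it takes over 48 s, if anything falls off the work surface, if the arm or the gripper's body presses on something with over 40 N, if the wrist force passes 120 N, or if a joint passes its speed limit or range.

## Working session

There is one attempt and no reset: what is moved stays moved. The work goes in short steps, Python scripts to look and compute and a shell command to move; the robot and the scene stay as the last step left them, time stands still between calls to the robot, and variables do not carry over. Pictures are saved under pics/ and viewed, at most 10 in all, crops included, and the job is handed in when it is done.

```bash
mkdir -p pics; python3 - <<'E'
from rig import r,cams
import cv2,numpy as np
for n in("scene","top"):
    cv2.imwrite(f"pics/{n}0.png",cams.snapshot(n)[:,:,::-1]); c=cams.calibration(n); print(n,c["fx"],c["fy"],c["cx"],c["cy"]);print(np.round(c["pose"],4))
s=r.read_state(); print(s["time"],s["tool_pos"],np.round(s["orientation"],3),s["width"])
E
```

```text
scene 515.3730295620721 515.3730295620721 316.52183124175076 230.1781101903791
[[-0.6941  0.4772 -0.5389  1.1119]
 [ 0.7197  0.4463 -0.5318  0.5537]
 [-0.0133 -0.757  -0.6532  0.7132]
 [ 0.      0.      0.      1.    ]]
top 483.1987122308112 483.1987122308112 320.2295153340281 237.95367472832726
[[-0.0124 -0.996   0.0886  0.5031]
 [-0.9996  0.01   -0.027   0.0679]
 [ 0.0261 -0.0889 -0.9957  0.9527]
 [ 0.      0.      0.      1.    ]]
0.1 [ 0.23681651 -0.57807038  0.25274792] [[ 0.925  0.379 -0.   ]
 [ 0.379 -0.925  0.001]
 [ 0.    -0.001 -1.   ]] 0.08500814315165099
```

View pics/top0.png

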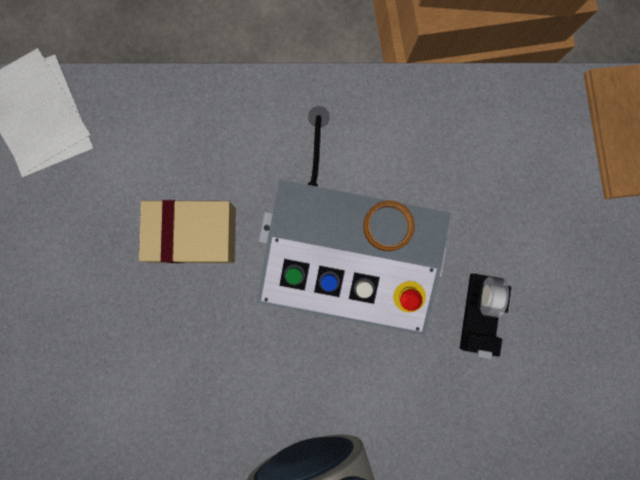

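View pics/scene0.png

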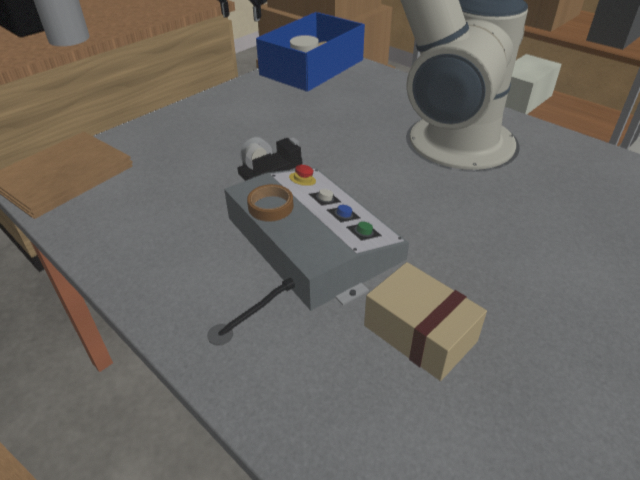

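The top view shows the caps at about green (293,275), blue (329,282) and white (365,289), with the e-stop at (411,299). In the scene view they are at green (365,229), blue (345,212) and white (326,196). I'll enlarge both views to read them more closely.

```bash
python3 - <<'E'
import cv2,numpy as np
a=cv2.imread("pics/top0.png")[230:340,255:445]; b=cv2.imread("pics/scene0.png")[160:260,280:420]
cv2.imwrite("pics/topc.png",cv2.resize(a,None,fx=4,fy=4,interpolation=cv2.INTER_CUBIC))
cv2.imwrite("pics/scenec.png",cv2.resize(b,None,fx=5,fy=5,interpolation=cv2.INTER_CUBIC))
E
```

```text
(no output)
```

View pics/topc.png

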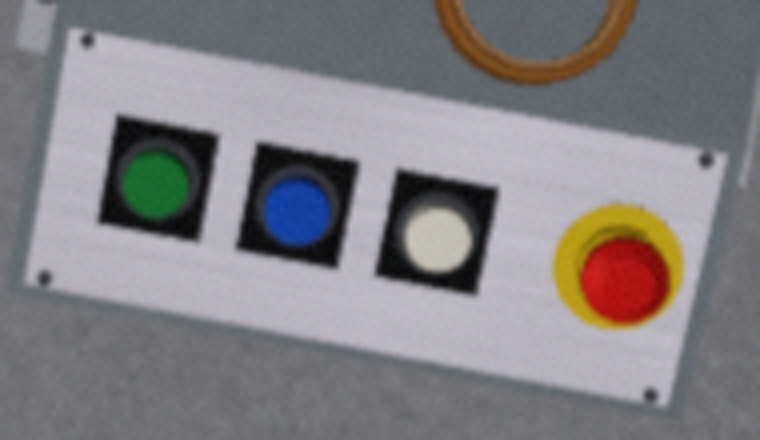

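View pics/scenec.png

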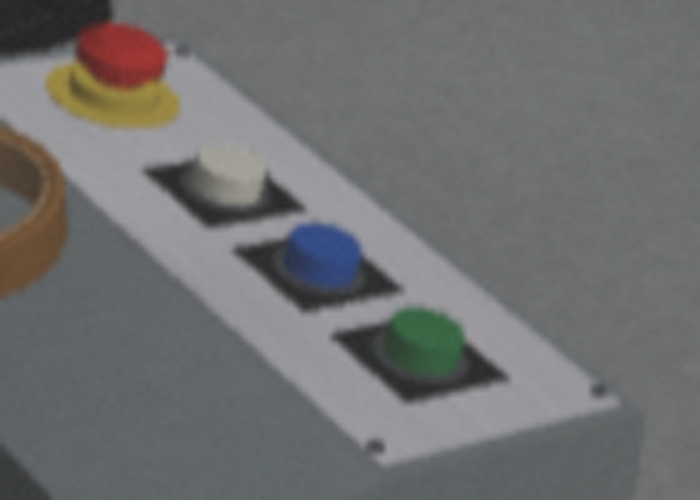

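Cap-top centres in the crops, top view: green (155,185), blue (297,211), white (438,239). Scene view: green (427,327), blue (324,242), white (232,163). Next I'll triangulate these and check them against the known geometry.

```bash
cat > h.py <<'E'
import numpy as np
from rig import r,cams
def ray(n,uv):
    c=cams.calibration(n);P=np.array(c["pose"]);d=P[:3,:3]@[(uv[0]-c["cx"])/c["fx"],(uv[1]-c["cy"])/c["fy"],1];return P[:3,3],d/np.linalg.norm(d)
def atz(n,uv,z):
    o,d=ray(n,uv);return o+d*(z-o[2])/d[2]
def tri(a,b):
    A=0;B=0
    for n,uv in(("top",a),("scene",b)):
        o,d=ray(n,uv);M=np.eye(3)-np.outer(d,d);A=A+M;B=B+M@o
    return np.linalg.solve(A,B)
E
python3 - <<'E'
from h import *
T=dict(g=(155,185),b=(297,211),w=(438,239));S=dict(g=(427,327),b=(324,242),w=(232,163))
for k in T:
    a=np.array(T[k])/4+[255-.375,230-.375];b=np.array(S[k])/5+[280-.4,160-.4]
    print(k,np.round([tri(a,b),atz("top",a,.0774),atz("scene",b,.0774)],4).tolist())
f=lambda u,v:np.array([u/4+255-.375,v/4+230-.375])
# panel corners: rear L,R z=.08 ; front L,R z=.045
for u,v,z in((70,30,.08),(727,153,.08),(27,285,.045),(670,405,.045)):print(np.round(atz("top",f(u,v),z),4))
print("estop",atz("top",f(626,280),.062+.030))
print("roll",atz("top",(388,226),.105))
E
```

```text
g [[0.513, 0.0932, 0.0772], [0.5128, 0.0934, 0.0774], [0.5134, 0.0931, 0.0774]]
b [[0.5004, 0.0293, 0.0768], [0.5003, 0.0295, 0.0774], [0.5011, 0.0297, 0.0774]]
w [[0.4868, -0.034, 0.0764], [0.4869, -0.034, 0.0774], [0.4877, -0.0329, 0.0774]]
[0.5831 0.1312 0.08  ]
[ 0.5241 -0.166   0.08  ]
[0.4675 0.1541 0.045 ]
[ 0.408  -0.1447  0.045 ]
estop [ 0.46799409 -0.11573513  0.092     ]
roll [ 0.59856367 -0.07554542  0.105     ]
```

Both views agree to about 1 mm. The console is yawed -11.6 deg. I'll shut the gripper, yaw by +34 deg about tool z, and start the tilt.

```bash
python3 -m creep '[[0,0,0,0,0,0.94],[0,0,0,0,0,0.94],[0,0,0,0,0,0.94],[0,0,0,0,0,0.94],[0,0,0,0,0,0.94],[0,0,0,0,0,0.94],[0,0,0,0,1,0],[0,0,0,0,1,0]]' 0 20
cat >> h.py <<'E'
from scipy.spatial.transform import Rotation as Ro
cx=np.array([.979,-.202,0]);cx/=np.linalg.norm(cx)
ax=np.array([-np.sin(np.radians(15))*cx[0],-np.sin(np.radians(15))*cx[1],np.cos(np.radians(15))])
tops=dict(g=[.513,.0932,.0773],b=[.5004,.0294,.0773],w=[.487,-.0337,.0773])
def go(k,h):
    "remaining move, tool axes in row units, to put the fingertip h above cap k"
    s=r.read_state();R=np.array(s["orientation"]);tz=-ax;ty=np.cross(tz,-np.cross(tz,cx)) 
    y=np.cross(tz,cx);y/=np.linalg.norm(y);G=np.column_stack([np.cross(y,tz),y,tz])
    p=np.array(tops[k])+ax*(h+.022)
    print("t",round(s["time"],2),"tcp",np.round(s["tool_pos"],4),"F",np.round(s["contact_force"],1),"w",s["width"])
    print("shift",np.round(R.T@(p-s["tool_pos"])/.03,2),"turn",np.round(np.degrees(Ro.from_matrix(R.T@G).as_rotvec())/6,2), "q",np.round(s["q"],2))
E
python3 -c "
from h import *
go('w',.06)"
```

```text
time: 1.1
tool_pos: [0.2373, -0.5783, 0.2531]
orientation: [[0.958, -0.2, 0.207], [-0.196, -0.98, -0.042], [0.211, 0.0, -0.978]]
contact_force: [0.2, 0.4, -0.2]
width: -0.0
finger_force: 0.0
t 1.1 tcp [ 0.2373 -0.5783  0.2531] F [ 0.2  0.4 -0.2] w -5.682220220834053e-06
shift [  3.05 -19.45   3.95] turn [-0.    0.47  0.02] q [-1.38  0.45  1.44  0.21  1.17  0.32]
```

```bash
python3 -m creep '[[0.4,-1,0,0,0.47,0.02],[0.4,-1,0,0,0,0],[0.4,-1,0,0,0,0],[0.4,-1,0,0,0,0],[0.4,-1,0,0,0,0],[0.4,-1,0,0,0,0],[0.3,-1,0,0,0,0],[0.3,-1,0,0,0,0]]' && python3 -m creep '[[0,-1,0,0,0,0],[0,-1,0,0,0,0],[0,-1,0,0,0,0],[0,-1,0,0,0,0],[0,-1,0,0,0,0],[0,-1,0,0,0,0],[0,-1,0,0,0,0],[0,-1,0,0,0,0]]' && python3 -c "
from h import *
go('w',.06)"
```

```text
time: 2.1
tool_pos: [0.3711, -0.3599, 0.2757]
orientation: [[0.947, -0.202, 0.25], [-0.196, -0.979, -0.051], [0.256, -0.001, -0.967]]
contact_force: [-0.6, -0.2, -0.4]
width: 0.0
finger_force: 0.0
time: 3.1
tool_pos: [0.4193, -0.1249, 0.2758]
orientation: [[0.947, -0.203, 0.25], [-0.196, -0.979, -0.051], [0.256, -0.001, -0.967]]
contact_force: [-0.1, -0.7, 0.8]
width: -0.0001
finger_force: 0.0
t 3.1 tcp [ 0.4193 -0.1249  0.2758] F [-0.1 -0.7  0.8] w -0.00010190460824979682
shift [-0.16 -3.43  4.07] turn [-0.    0.03 -0.01] q [-0.48  0.1   1.92  0.09  0.88  1.25]
```

```bash
python3 -m creep '[[-0.16,-1,0,0,0,0],[0,-1,0,0,0,0],[0,-1,0,0,0,0],[0,-0.43,1,0,0,0],[0,0,1,0,0,0],[0,0,1,0,0,0],[0,0,1,0,0,0],[0,0,0,0,0,0]]' && python3 -c "
from h import *
import cv2
go('w',.0)
cv2.imwrite('pics/s1.png',cv2.resize(cams.snapshot('scene')[60:280,220:440,::-1],None,fx=2.7,fy=2.7))"
```

```text
time: 4.1
tool_pos: [0.4649, -0.0302, 0.1572]
orientation: [[0.948, -0.203, 0.247], [-0.196, -0.979, -0.051], [0.252, -0.0, -0.968]]
contact_force: [-0.2, -0.1, 0.4]
width: -0.0
finger_force: 0.0
t 4.1 tcp [ 0.4649 -0.0302  0.1572] F [-0.2 -0.1  0.4] w -1.0512688336681011e-05
shift [ 0.04 -0.03  2.03] turn [-0.    0.07 -0.01] q [-0.19  0.34  2.03 -0.01  0.51  1.59]
```

View pics/s1.png

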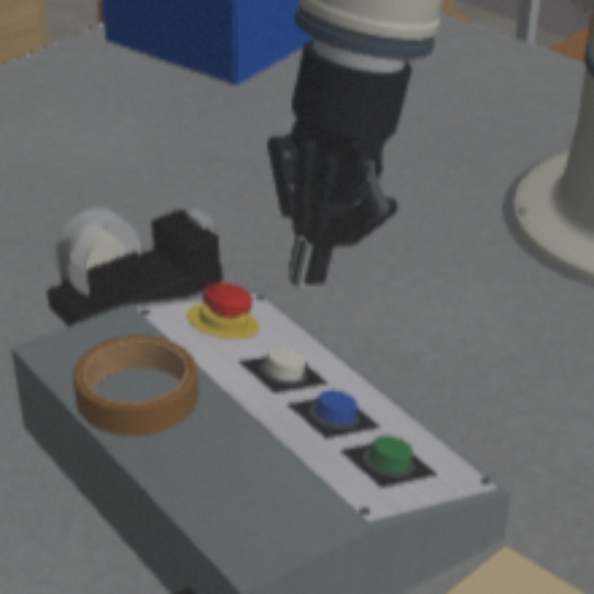

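The fingertip, at (310,283) in the crop, hovers over the white cap at (287,362) along the cap axis, clear of the e-stop. Next I'll descend to about 5 mm above it.

```bash
python3 -m creep '[[0.04,-0.03,0.6,0,0.05,0],[0,0,0.6,0,0,0],[0,0,0.4,0,0,0],[0,0,0.1,0,0,0],[0,0,0.1,0,0,0],[0,0,0.05,0,0,0],[0,0,0,0,0,0],[0,0,0,0,0,0]]' && python3 -c "
from h import *
go('w',.0)"
```

```text
time: 5.15
tool_pos: [0.4812, -0.0326, 0.1056]
orientation: [[0.945, -0.202, 0.256], [-0.195, -0.979, -0.052], [0.261, -0.0, -0.965]]
contact_force: [-0.3, 0.3, -0.5]
width: 0.0001
finger_force: 0.0
t 5.15 tcp [ 0.4812 -0.0326  0.1056] F [-0.3  0.3 -0.5] w 7.698581614613422e-05
shift [-0.05 -0.    0.23] turn [-0.   -0.02 -0.  ] q [-0.19  0.47  2.05 -0.01  0.36  1.59]
```

```bash
python3 -m creep '[[-0.05,0,0.08,0,0,0],[0,0,0.06,0,0,0],[0,0,0.05,0,0,0],[0,0,0.05,0,0,0],[0,0,0.05,0,0,0],[0,0,0.04,0,0,0],[0,0,0,0,0,0],[0,0,0,0,0,0]]' && python3 -c "
from h import *
go('w',.0)"
```

```text
time: 6.15
tool_pos: [0.4823, -0.0328, 0.0955]
orientation: [[0.945, -0.202, 0.256], [-0.196, -0.979, -0.052], [0.261, -0.0, -0.965]]
contact_force: [0.3, -0.3, -0.3]
width: -0.0002
finger_force: 0.0
t 6.15 tcp [ 0.4823 -0.0328  0.0955] F [ 0.3 -0.3 -0.3] w -0.00022208062244604185
shift [-0.   -0.   -0.11] turn [-0.   -0.02 -0.01] q [-0.19  0.49  2.06 -0.01  0.33  1.59]
```

```bash
python3 -m creep '[[0,0,0.03,0,0,0],[0,0,0.03,0,0,0],[0,0,0.03,0,0,0],[0,0,0,0,0,0],[0,0,0,0,0,0],[0,0,0,0,0,0],[0,0,0,0,0,0],[0,0,0,0,0,0]]' && python3 -c "
from h import *
import cv2
go('w',.0)
cv2.imwrite('pics/s2.png',cv2.resize(cams.snapshot('scene')[140:260,260:420,::-1],None,fx=4,fy=4,interpolation=2))"
```

```text
time: 7.15
tool_pos: [0.4829, -0.0329, 0.0929]
orientation: [[0.945, -0.202, 0.255], [-0.196, -0.979, -0.052], [0.261, -0.0, -0.965]]
contact_force: [-0.2, -0.7, -0.1]
width: 0.0
finger_force: 0.0
t 7.15 tcp [ 0.4829 -0.0329  0.0929] F [-0.2 -0.7 -0.1] w 4.440698805784276e-06
shift [-0.  -0.  -0.2] turn [-0.   -0.02 -0.  ] q [-0.19  0.5   2.06 -0.01  0.32  1.59]
```

View pics/s2.png

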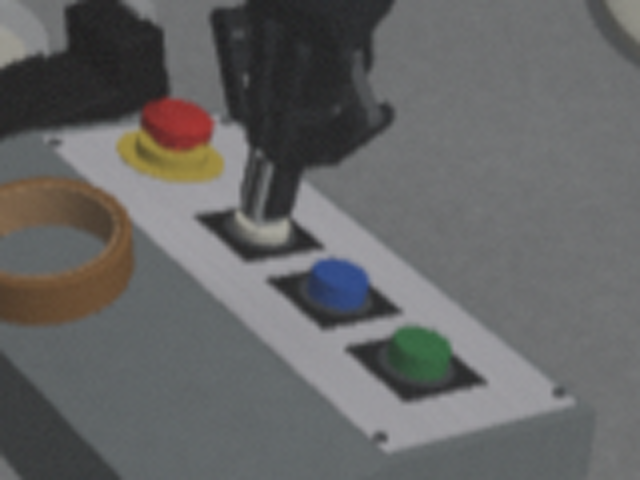

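The white cap, at (265,228) in the crop, sits visibly lower under the fingertip than the other two. I'll go about 1.5 mm further for margin.

```bash
python3 -m creep '[[0,0,0.02,0,0,0],[0,0,0.02,0,0,0],[0,0,0.01,0,0,0],[0,0,0,0,0,0],[0,0,0,0,0,0],[0,0,0,0,0,0],[0,0,0,0,0,0],[0,0,0,0,0,0]]' && python3 -c "
from h import *
go('w',.0)"
```

```text
time: 8.2
tool_pos: [0.4833, -0.033, 0.0915]
orientation: [[0.945, -0.202, 0.256], [-0.196, -0.979, -0.052], [0.261, -0.0, -0.965]]
contact_force: [-1.8, 0.1, 5.7]
width: 0.0003
finger_force: 2.8
t 8.2 tcp [ 0.4833 -0.033   0.0915] F [-1.8  0.1  5.7] w 0.00028669817991712915
shift [-0.   -0.   -0.24] turn [-0.   -0.02 -0.  ] q [-0.19  0.5   2.06 -0.01  0.32  1.59]
```

5.9 N matches a cap close to its stop. I'll retract, move to blue, and look again.

```bash
python3 -m creep '[[0,0,-0.5,0,0,0],[0,0,-0.8,0,0,0],[0,-0.75,0,0,0,0],[0,-0.75,0,0,0,0],[0,-0.65,0,0,0,0],[0,0,0,0,0,0],[0,0,0,0,0,0],[0,0,0,0,0,0]]' && python3 -c "
from h import *
import cv2
go('b',.0)
cv2.imwrite('pics/s3.png',cv2.resize(cams.snapshot('scene')[140:260,260:420,::-1],None,fx=4,fy=4,interpolation=2))"
```

```text
time: 9.2
tool_pos: [0.4863, 0.0316, 0.1291]
orientation: [[0.945, -0.203, 0.255], [-0.196, -0.979, -0.053], [0.261, -0.0, -0.965]]
contact_force: [0.1, -0.7, 0.0]
width: 0.0001
finger_force: 0.0
t 9.2 tcp [0.4863 0.0316 0.1291] F [ 0.1 -0.7  0. ] w 0.00014554948909334097
shift [ 0.01 -0.02  1.06] turn [-0.   -0.02 -0.01] q [-0.03  0.42  2.01 -0.1   0.45  1.84]
```

View pics/s3.png

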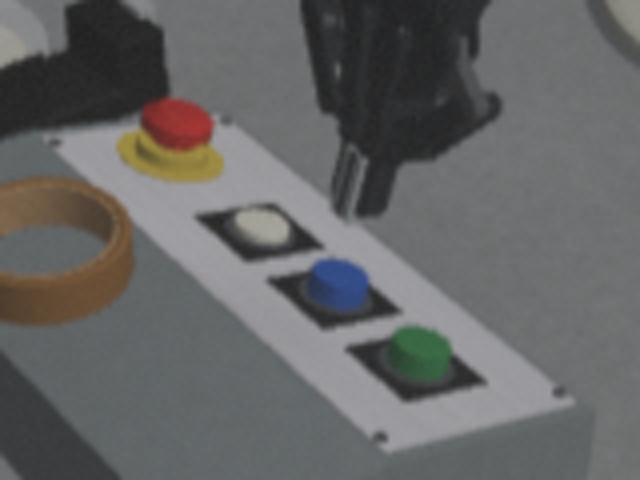

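White (262,226) is now almost flush, while blue (338,283) and green (420,352) are still proud. For blue I'll press to the same relative depth, 1.30 units in total.

```bash
python3 -m creep '[[0.01,-0.02,0.4,0,0,0],[0,0,0.3,0,0,0],[0,0,0.2,0,0,0],[0,0,0.1,0,0,0],[0,0,0.06,0,0,0],[0,0,0.06,0,0,0],[0,0,0.05,0,0,0],[0,0,0,0,0,0]]' && python3 -m creep '[[0,0,0.04,0,0,0],[0,0,0.03,0,0,0],[0,0,0.02,0,0,0],[0,0,0.02,0,0,0],[0,0,0,0,0,0],[0,0,0,0,0,0],[0,0,0,0,0,0],[0,0,0,0,0,0]]' && python3 -c "
from h import *
go('b',.0)"
```

```text
time: 10.25
tool_pos: [0.4959, 0.0309, 0.0953]
orientation: [[0.945, -0.202, 0.256], [-0.196, -0.979, -0.052], [0.261, -0.001, -0.965]]
contact_force: [0.2, -0.8, 0.2]
width: 0.0002
finger_force: 0.0
time: 11.25
tool_pos: [0.4968, 0.0307, 0.0922]
orientation: [[0.945, -0.202, 0.256], [-0.196, -0.979, -0.052], [0.261, -0.001, -0.965]]
contact_force: [1.0, 1.3, 2.0]
width: -0.0004
finger_force: 0.6
t 11.25 tcp [0.4968 0.0307 0.0922] F [1.  1.3 2. ] w -0.00037161967078892534
shift [-0.    0.02 -0.22] turn [-0.   -0.02 -0.  ] q [-0.03  0.51  2.02 -0.13  0.35  1.86]
```

One more millimetre on blue, then I'll retract and move to green.

```bash
python3 -m creep '[[0,0,0.02,0,0,0],[0,0,0.01,0,0,0],[0,0,0,0,0,0],[0,0,0,0,0,0],[0,0,0,0,0,0],[0,0,0,0,0,0],[0,0,0,0,0,0],[0,0,0,0,0,0]]' && python3 -m creep '[[0,0,-0.5,0,0,0],[0,0,-0.8,0,0,0],[0,-0.75,0,0,0,0],[0,-0.75,0,0,0,0],[0,-0.65,0,0,0,0],[0,0,0,0,0,0],[0,0,0,0,0,0],[0,0,0,0,0,0]]' && python3 -c "
from h import *
import cv2
go('g',.0)
cv2.imwrite('pics/s4.png',cv2.resize(cams.snapshot('scene')[140:260,260:420,::-1],None,fx=4,fy=4,interpolation=2))"
```

```text
time: 12.25
tool_pos: [0.497, 0.0306, 0.0913]
orientation: [[0.945, -0.202, 0.256], [-0.196, -0.979, -0.052], [0.261, -0.001, -0.965]]
contact_force: [-0.6, 0.7, 5.8]
width: -0.0002
finger_force: 2.6
time: 13.25
tool_pos: [0.4997, 0.0952, 0.1291]
orientation: [[0.945, -0.203, 0.255], [-0.196, -0.979, -0.053], [0.261, -0.0, -0.965]]
contact_force: [0.4, -0.1, -0.6]
width: -0.0
finger_force: 0.0
t 13.25 tcp [0.4997 0.0952 0.1291] F [ 0.4 -0.1 -0.6] w -1.885082817031133e-05
shift [-0.02 -0.02  1.05] turn [-0.   -0.02 -0.01] q [ 0.12  0.45  1.95 -0.18  0.5   2.04]
```

View pics/s4.png

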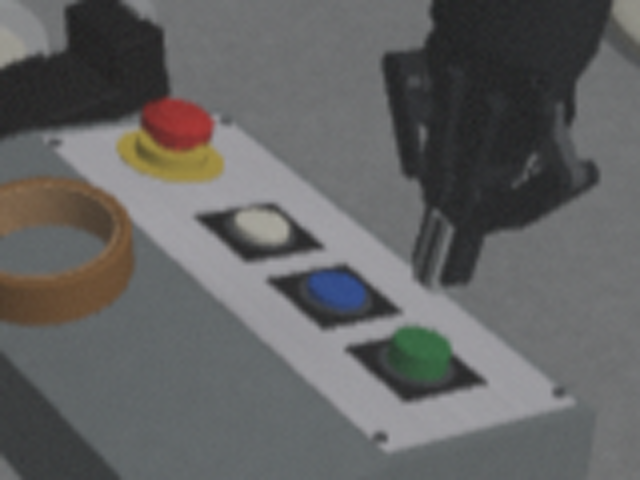

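White and blue (338,290) are both in, and green (420,350) is still out. I'll press green by 1.30 units.

```bash
python3 -m creep '[[-0.02,-0.02,0.4,0,0,0],[0,0,0.3,0,0,0],[0,0,0.2,0,0,0],[0,0,0.1,0,0,0],[0,0,0.06,0,0,0],[0,0,0.06,0,0,0],[0,0,0.05,0,0,0],[0,0,0,0,0,0]]' && python3 -m creep '[[0,0,0.04,0,0,0],[0,0,0.03,0,0,0],[0,0,0.03,0,0,0],[0,0,0.02,0,0,0],[0,0,0,0,0,0],[0,0,0,0,0,0],[0,0,0,0,0,0],[0,0,0,0,0,0]]' && python3 -c "
from h import *
go('g',.0)"
```

```text
time: 14.3
tool_pos: [0.5086, 0.0947, 0.0949]
orientation: [[0.945, -0.202, 0.256], [-0.196, -0.979, -0.052], [0.261, -0.001, -0.965]]
contact_force: [0.3, -0.4, 0.5]
width: -0.0001
finger_force: 0.0
time: 15.3
tool_pos: [0.5096, 0.0945, 0.0915]
orientation: [[0.945, -0.202, 0.256], [-0.196, -0.979, -0.052], [0.261, -0.001, -0.965]]
contact_force: [-0.1, 0.4, 1.6]
width: 0.0003
finger_force: 0.6
t 15.3 tcp [0.5096 0.0945 0.0915] F [-0.1  0.4  1.6] w 0.00034324697487715433
shift [-0.    0.02 -0.25] turn [-0.   -0.02 -0.  ] q [ 0.12  0.53  1.96 -0.21  0.4   2.08]
```

```bash
python3 -m creep '[[0,0,0.02,0,0,0],[0,0,0.01,0,0,0],[0,0,0,0,0,0],[0,0,0,0,0,0],[0,0,0,0,0,0],[0,0,0,0,0,0],[0,0,0,0,0,0],[0,0,0,0,0,0]]' && python3 -m creep '[[0,0,-0.5,0,0,0],[0,0,-1,0,0,0],[0,0,-1,0,0,0],[0,0,-1,0,0,0],[0,0,0,0,0,0],[0,0,0,0,0,0],[0,0,0,0,0,0],[0,0,0,0,0,0]]' && python3 -c "
from h import *
import cv2
cv2.imwrite('pics/s5.png',cv2.resize(cams.snapshot('scene')[140:260,260:420,::-1],None,fx=4,fy=4,interpolation=2))"
```

```text
time: 16.3
tool_pos: [0.5098, 0.0945, 0.0907]
orientation: [[0.945, -0.202, 0.256], [-0.196, -0.979, -0.052], [0.261, -0.001, -0.965]]
contact_force: [-0.9, 0.5, 5.6]
width: 0.0001
finger_force: 2.6
time: 17.3
tool_pos: [0.4826, 0.0999, 0.1913]
orientation: [[0.946, -0.202, 0.254], [-0.196, -0.979, -0.053], [0.26, -0.0, -0.966]]
contact_force: [-0.8, 0.9, -0.5]
width: -0.0004
finger_force: 0.0
```

View pics/s5.png

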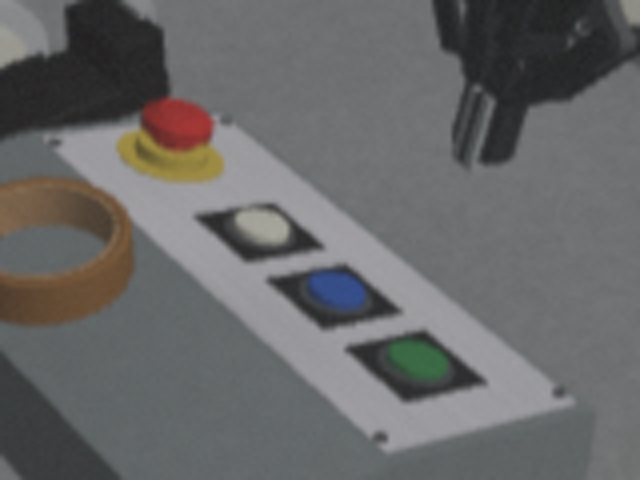

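All three caps, at (262,227), (338,290) and (420,360), are in, and the arm is clear of everything.

```bash
python3 -c "
from rig import job_done
print(job_done())"
```

```text
the job is handed in; nothing more can be done
None
```

I pressed the white, blue and green buttons in that order, each with a last force reading of about 6 N; the final picture shows all three in and the arm clear, and I handed the job in at about 17 s (no verdict came back).

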